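# Find the hidden catch of the vegetable box and slide its lid open

### The job

The wooden lid of the white vegetable box is held shut by a concealed push catch, set in somewhere along the flat grey panel in front of the lid. Feel along the panel with the fingertips until you find the part that gives, press it fully home, then push the lid straight back with the fingers until it is fully open, and take the hand away. Nothing is to be picked up, and the things around and inside the box are to be left alone.

Things in the scene. Friction and masses are not known exactly. Their poses are not given: they have to be found in the camera images.
- veg_box: White box, 190 mm deep (x) by 350 mm wide (y), fixed to the worktop. Origin: centre of its underside; its x axis points from the panel side (towards the robot) to the back, y to its left, z up. In front, its top is a lock housing 64 mm deep; behind it is the open bin, covered by the lid. White end blocks at both ends of the housing stand 1.5 mm above the grey panel.
- panel (a point): Centre of the visible grey panel, on its flat upper face (90 mm above the worktop), axes as veg_box. The panel is 58 mm deep (x) and 160 mm wide (y), level and rigid. Somewhere along it, from -45 to +45 mm in y from this point and on its centre line in x, is the centre of the catch: a rectangular grey button, 44 mm (x) by 48 mm (y), of the panel's own colour, its face 2 mm below the panel's. Its place differs each time and is not reported.
- catch (a joint): The catch's travel, in m: 0 = out (locked), 0.006 = fully pressed in (face 8 mm below the panel's). It moves straight down, resists with about 4 N friction, has no spring and stays where it is left; fully in, it meets a firm stop. From about 4 mm on it frees the lid.
- lid (a joint): The lid's travel, in m: 0 = shut, 0.085 = fully open, at its stop. It slides straight back along veg_box +x with about 3 N friction and stays where it is left; while the catch is out it is locked and gives about 1 mm.
- lid_edge (a point): Middle of the lid's upright front face, the face to push on; it moves with the lid. The lid is a wooden board 126 mm (x) by 354 mm (y), 14 mm thick; its front face rises from 1 mm to 15 mm above the grey panel's face, this point being 8 mm above it. With the lid shut, the face lies 33 mm behind the panel's centre line.
- garlic: Garlic bulb, about 60 mm, lying inside the box under the lid, 10 mm above the worktop; origin: centre of its underside. Leave it alone.
- lemon: Yellow lemon, 83x58x58 mm, lying inside the box under the lid; origin: centre of its underside as built. Leave it alone.
- jam_jar: Jam jar with white cap, 64 mm across, 96 mm high, on the worktop left of the box; origin: centre of its underside. Leave it standing.
- tomato_tin: Tin, 75 mm across, 58 mm high, on the worktop left of the box; origin: centre of its underside. Leave it standing.
- espresso_cup: White espresso cup, 63x92x51 mm, on the worktop right of the box; origin: centre of its underside. Leave it standing.
- pepper_mill: Wooden pepper mill, 58 mm across, 160 mm high, on the worktop right of the box; origin: centre of its underside. Leave it standing.
Things that resemble listed ones, but are neither listed nor needed, are in the scene too. Leave any orange look-alike of the espresso_cup alone.

How it is judged:
By the outcome, as a careful person would: the job done as asked, in the order asked, and still so for the second after the job is handed in, with the robot touching nothing.
It also fails if it takes over 51 s, if anything falls off the work surface, if the arm or the gripper's body presses on something with over 40 N, if the wrist force passes 120 N, or if a joint passes its speed limit or range.

### The arm

A 7-joint arm with a two-finger parallel gripper is mounted at the origin on a cart in front of the work surface, level with it; the furniture and walls round the work are solid. World frame = base frame: x ahead of the robot, y to its left, z up, the work surface at z = 0. Lengths are in m, angles in rad, forces in N, time in s.
With the tool pointing down it reaches from about 0.425 to 1.025 m from the base axis. Payload 3.6 kg.
Tool frame: the origin (TCP) lies at the very end of the fingers, on their centre line; the grasp point (between the pads) lies 19 mm behind it (manip.grasp_offset is the z of the grasp point in the tool frame, in m); z points along the fingers, y is the line along which they close (so a half turn about z gives the same grasp; the last joint's range is limited). The gripper opens to 85 mm and grips with 20 to 120 N. Pads are 22 mm wide; open, the fingers measure 114 mm over their backs; the gripper's body (76 mm by 85 mm) begins 54 mm behind the grasp point. The pads swing forward as they close: fully open they stand 13 mm farther back than shut.
Start: joints at [1.147, 0.591, 0.048, 1.609, -0.033, 0.943, -0.034], TCP at [0.235, -0.686, 0.231] pointing down, gripper open.
Joint ranges: [-2.69, 2.69], [-0.47, 2.24], [-1.27, 1.36], [0.19, 2.51], [-1.53, 4.68], [0.08, 2.07], [-3.09, 3.09]. Speed limits (rad/s): [2.57, 2.57, 3.14, 3.14, 3.14, 3.14, 3.14].

### API

Orientations are given as a unit quaternion [w, x, y, z].
In Python, from workcell import manip gives the robot as it stands.
- The arm moves only by the tool step_arm, never from a script. Its argument "steps" is a list that holds one entry, the list of rows, each a list of 7 numbers: the shift along the tool's x, y, z scaled (see below), then the turn, a rotation vector about the tool's x, y, z scaled (see below), then the opening, from -1 (shut) to 1 (fully open). In form: [[[x, y, z, wx, wy, wz, claw], ...]]. A call has exactly 8 rows; each row shifts and turns the commanded pose from where the row before left it, along the tool's axes as they then stand; what a row does not reach is not made up. The controller multiplies each number of a shift by 60 mm and each number of a turn by 5 degrees. A row lasts 1/8 s, in which the tool goes at most 62.5 mm and 10.7 degrees, less where a joint would pass 70% of its speed; a pose out of reach is approached as far as the arm can. A call with a number of a shift or a turn outside -1 to 1 is refused whole. A call with a gripper value outside its range is refused whole. The fingers move at their own pace and stop on an object; "force" is the grip in N (left out, the last holds). Time passes only in rows, so rows that do not move let the fingers close, or fill a call up. It gives the time, the measured TCP pose, the force, the opening and the grip force at its end, in the units of the state.
- manip.sense(): the state, without advancing time (a new reading comes with each control period).
- manip.camera(name): name is "scene" or "side" or "wrist"; returns a dict with "pixels" (420x560x3 uint8, red, green, blue), "mtx" (3x3 intrinsics, pixels), "k1" (the pictures are not rectified: a ray, as slopes to the right and down, at radius r is drawn at 1 + k1 r^2 times it, then the intrinsics apply), "R" (3x3) and "t" (3): a world point X has camera coordinates R X + t. Camera axes: x right, y down, z forward; pixel columns grow to the right and rows downward; lengths in m; the calibration is good to about 2 mm. A picture is of the moment at which its call begins. There is no depth.
- manip.close_job(): hands the job in; it is judged then, once.
Trained networks look in a picture, given as the dict that the camera call returned (one of the last four; its "shot" number tells which), for a name from the list of things; names that differ only in an ending like _2 or _b are one class to them, and where a whole thing is asked for, a point or a joint stands for the part that bears it (a point fixed in the world has none). Each returns a list of dicts, best first, with "score" (0 to 1); they miss things now and then, are a little off and sometimes report something else, mostly with a low value. They report only what shows in the picture. A call takes as long as a camera call. They do not tell look-alikes from the thing itself.
- manip.silhouettes(picture, target): "pixels" (420x560 bool, what is visible of it) and "box" ([left, top, right, bottom] in pixels, round what is visible of it).
The state is a dict: "t": time; "joints": joint angles; "dq": joint speeds; "joint_torque": joint torques, N m; "tcp_pos": TCP position; "orientation": TCP orientation; "force": force on the tool from outside, world axes, zero at the start; "ft_torque": the same for the moment, N m; "finger_gap": finger opening in m; "finger_force": force on a finger pad.
Only numpy, scipy, OpenCV 4.12 (cv2) and the standard library are available. Lean on these libraries where they do the work, as an engineer would, in place of code of your own. Each camera call takes 0.05 s, during which the arm holds its last target. There are 200 camera calls.

## Working session

There is one attempt and no reset: what is moved stays moved. The work goes in short steps, Python scripts to look and compute and a tool call to move; the robot and the scene stay as the last step left them, time stands still between calls to the robot, and variables do not carry over. Pictures are saved under pics/ and viewed, at most 10 in all, crops included, and the job is handed in when it is done.

Besides the shell and the picture viewer there is one more tool, called after ">>>" as name(argument=value, ...) on one line, values as JSON. step_arm: Moves the arm, as the interface text tells. Its arguments: {"type":"object","properties":{"steps":{"type":"array"},"force":{"type":"number"}},"required":["steps"]}

```bash
mkdir -p pics
python3 - <<'E'
from workcell import manip
import cv2,numpy as np,pickle
s=manip.sense();print(s['t'],s['tcp_pos'],s['orientation'],s['force'],s['finger_gap'])
P={}
for n in['scene','side']:
    c=manip.camera(n);P[n]=c
    cv2.imwrite(f'pics/{n}0.png',c['pixels'][:,:,::-1])
    for t in['veg_box','lid','panel']:
        try:
            for d in manip.silhouettes(c,t)[:2]: print(n,t,d['score'],d['box'])
        except Exception as e: print(n,t,e)
    print(c['mtx'],c['k1'],c['R'],c['t'])
pickle.dump(P,open('p0.pkl','wb'))
E
```

```text
0.0 [ 0.23456284 -0.68512268  0.23013594] [-1.10124901e-03  9.86425031e-01  1.64208376e-01 -2.34270638e-04] [ 0.26990949 -0.69023256  0.14265514] 0.08523031276254271
scene veg_box 0.88 [232.1, 165.4, 376.9, 253.5]
scene lid 0.94 [243.8, 163.0, 378.0, 210.1]
scene panel 0.67 [230.2, 163.9, 377.2, 255.0]
scene panel 0.49 [416.2, 228.3, 450.2, 253.5]
[[451.65897072   0.         282.39961065]
 [  0.         451.65897072 205.41210543]
 [  0.           0.           1.        ]] -0.13088604427582667 [[ 0.47640158 -0.87919264  0.007864  ]
 [-0.45951015 -0.25659691 -0.85029903]
 [ 0.74959453  0.40147021 -0.52624112]] [-0.18851679  0.29387862  0.83770203]
side veg_box 0.9 [249.0, 147.2, 372.4, 268.5]
side lid 0.55 [262.4, 143.3, 370.4, 240.6]
side panel 0.88 [250.9, 148.1, 371.7, 267.9]
[[540.144494     0.         281.75991521]
 [  0.         540.144494   208.3790195 ]
 [  0.           0.           1.        ]] -0.21082840654501434 [[ 0.81505997 -0.57936826  0.00311011]
 [-0.51027189 -0.72037639 -0.46976639]
 [ 0.27440818  0.38130078 -0.88278529]] [-0.35534955  0.29513213  1.56867155]
```

View pics/scene0.png

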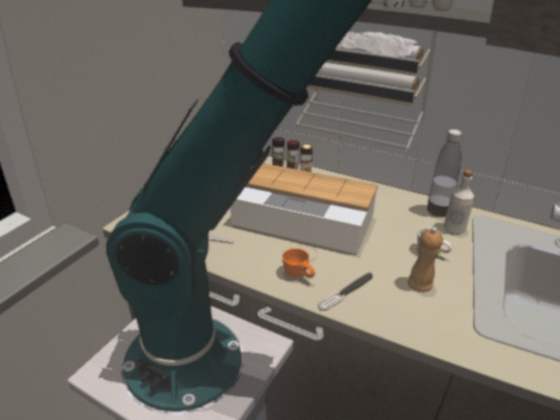

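Run:
```python
import cv2,pickle
P=pickle.load(open('p0.pkl','rb'))
a=P['side']['pixels'][130:290,230:400,::-1];b=P['scene']['pixels'][150:270,220:390,::-1]
a=cv2.resize(a,None,fx=4,fy=4,interpolation=cv2.INTER_CUBIC)[:590]
b=cv2.resize(b,None,fx=4,fy=4,interpolation=cv2.INTER_CUBIC)
cv2.imwrite('pics/sidec.png',a);cv2.imwrite('pics/scenec.png',b)
```

```text
(no output)
```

View pics/sidec.png

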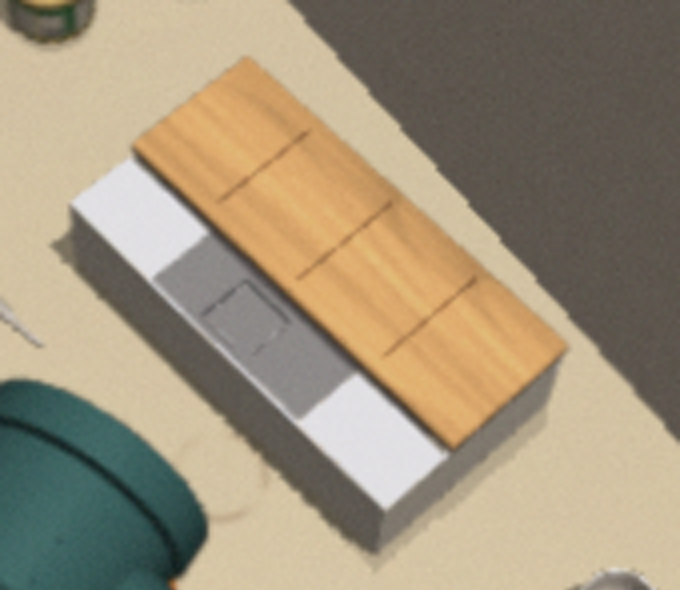

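View pics/scenec.png

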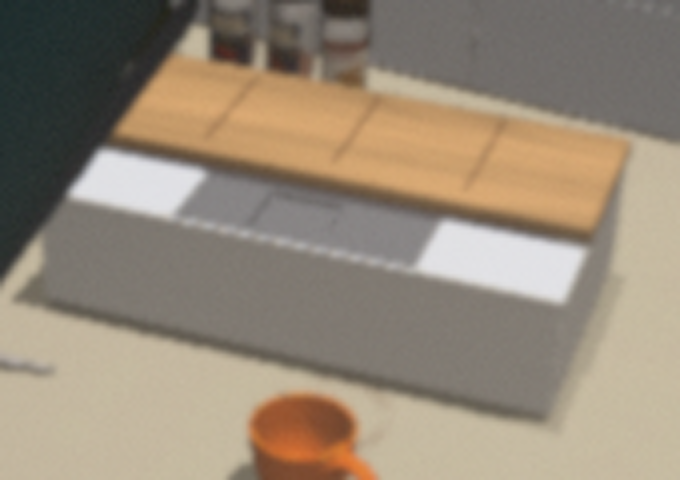

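The scene view shows the box at about (232–377, 165–253). The grey panel lies between the white end blocks, with the wooden lid behind it. The orange cup look-alike is at (295,264), the white cup at (430,240), the mill at (425,260) and a whisk or knife in front. The side crop shows a faint rectangle on the panel centred near crop (248,318), which is full-image (292,209). Possible targets are that outline, the rest of the plain panel and the white end blocks (crop (140,215) and (375,440)). I choose the outline because it matches the 44x48 button, and touch will confirm it.

```bash
cat > h.py <<'E'
import numpy as np,cv2
def ray(c,uv,z):
    d=np.array([c['k1'],0,0,0,0.]) 
    p=cv2.undistortPoints(np.array([[uv]],float),c['mtx'],d)[0,0]
    R=np.array(c['R']);o=-R.T@np.array(c['t']);v=R.T@np.array([*p,1])
    return o+v*(z-o[2])/v[2]
E
python3 - <<'E'
import pickle,numpy as np
from h import ray
from workcell import manip
from scipy.spatial.transform import Rotation as Ro
P=pickle.load(open('p0.pkl','rb'))
S={'side':((230,130),dict(boxFL=(70,205,.0915),boxFR=(377,510,.0915),pFL=(153,275,.09),pFR=(303,417,.09),lidFL=(133,148,.105),lidFR=(455,449,.105),lidBL=(247,57,.105),lidBR=(567,348,.105),btn=(247,318,.089),bBL=(248,282,.09),bBR=(291,322,.09),bFL=(203,316,.09),bFR=(253,354,.09))),
'scene':((220,150),dict(boxFL=(68,197,.0915),boxFR=(566,302,.0915),pFL=(175,216,.09),pFR=(415,265,.09),lidFL=(113,137,.105),lidFR=(590,236,.105),lidBL=(175,57,.105),lidBR=(630,143,.105),bBL=(277,194,.09),bBR=(347,208,.09)))}
for n,(o,D) in S.items():
    W={k:ray(P[n],((u+.5)/4-.5+o[0],(v+.5)/4-.5+o[1]),z) for k,(u,v,z) in D.items()}
    print(n)
    for k,w in W.items(): print(k,w.round(4))
    for a,b in[('boxFL','boxFR'),('pFL','pFR'),('lidFL','lidFR'),('lidBL','lidBR')]:
        d=W[a]-W[b];print(a,np.linalg.norm(d).round(4),'yaw',np.degrees(np.arctan2(-d[0],d[1])).round(2))
s=manip.sense();q=s['orientation'];print(Ro.from_quat([*q[1:],q[0]]).as_matrix().round(3))
E
```

```text
side
boxFL [0.4236 0.168  0.0915]
boxFR [ 0.4621 -0.1719  0.0915]
pFL [0.4412 0.0807 0.09  ]
pFR [ 0.4631 -0.081   0.09  ]
lidFL [0.4883 0.1755 0.105 ]
lidFR [ 0.5329 -0.1708  0.105 ]
lidBL [0.6111 0.194  0.105 ]
lidBR [ 0.6523 -0.1549  0.105 ]
btn [0.4781 0.0099 0.089 ]
bBL [0.4965 0.034  0.09  ]
bBR [ 0.5028 -0.0124  0.09  ]
bFL [0.4518 0.0299 0.09  ]
bFR [ 0.4637 -0.0178  0.09  ]
boxFL 0.3421 yaw 6.45
pFL 0.1632 yaw 7.72
lidFL 0.3492 yaw 7.33
lidBL 0.3513 yaw 6.74
scene
boxFL [0.4231 0.1504 0.0915]
boxFR [ 0.4655 -0.1741  0.0915]
pFL [0.4387 0.0792 0.09  ]
pFR [ 0.4608 -0.078   0.09  ]
lidFL [0.4846 0.1542 0.105 ]
lidFR [ 0.5218 -0.1679  0.105 ]
lidBL [0.6079 0.1788 0.105 ]
lidBR [ 0.6475 -0.1522  0.105 ]
bBL [0.4946 0.0352 0.09  ]
bBR [ 0.501  -0.0122  0.09  ]
boxFL 0.3272 yaw 7.45
pFL 0.1588 yaw 8.02
lidFL 0.3242 yaw 6.59
lidBL 0.3334 yaw 6.81
[[ 0.946  0.324 -0.   ]
 [ 0.324 -0.946  0.   ]
 [-0.    -0.    -1.   ]]
```

Run:
```python
import pickle
from h import ray
P=pickle.load(open('p0.pkl','rb'))
for k,uv in dict(mill=(422,286),cup=(433,250),bottle=(457,230),tall=(437,212),orange=(295,275)).items(): print(k,ray(P['scene'],uv,0).round(3))
```

```text
mill [ 0.43  -0.347  0.   ]
cup [ 0.58  -0.338  0.   ]
bottle [ 0.704 -0.378  0.   ]
tall [ 0.77  -0.308  0.   ]
orange [ 0.325 -0.072  0.   ]
```

>>> step_arm(steps=[[[0.2, -0.25, -0.2, 0, 0, 0, -1], [0.3, -0.4, -0.2, 0, 0, 0, -1], [0.3, -0.4, 0, 0, 0, 0, -1], [0.3, -0.4, 0, 0, 0, 0, -1], [0.3, -0.4, 0, 0, 0, 0, -1], [0.3, -0.4, 0, 0, 0, 0, -1], [0.3, -0.4, 0, 0, 0, 0, -1], [0.2, -0.25, 0, 0, 0, 0, -1]]], force=30)

```text
t: 1.4
tcp_pos: [0.3044, -0.4761, 0.2562]
orientation: [0.0, 0.986, 0.165, 0.0]
force: [-0.1, 0.3, 0.0]
finger_gap: -0.0004
finger_force: 0.0
```

>>> step_arm(steps=[[[0.3, -0.4, 0, 0, 0, 0, -1], [0.5, -0.6, 0, 0, 0, 0, -1], [0.6, -0.7, 0, 0, 0, 0, -1], [0.6, -0.7, 0, 0, 0, 0, -1], [0.6, -0.8, 0, 0, 0, 0, -1], [0.6, -0.8, 0, 0, 0, 0, -1], [0.5, -0.6, 0, 0, 0, 0, -1], [0.3, -0.4, 0, 0, 0, 0, -1]]])

```text
t: 2.4
tcp_pos: [0.4342, -0.1142, 0.2561]
orientation: [0.0, 0.986, 0.166, 0.001]
force: [-0.1, -0.4, -0.1]
finger_gap: 0.0001
finger_force: 0.0
```

>>> step_arm(steps=[[[0, 0, 0, 0, 0, 0.3, -1], [0, 0, 0, 0, 0, 0.3, -1], [0, 0, 0, 0, 0, 0.3, -1], [0, 0, 0, 0, 0, 0.3, -1], [0, 0, 0, 0, 0, 0.3, -1], [0, 0, 0, 0, 0, 0.3, -1], [0, 0, 0, 0, 0, 0.3, -1], [0, 0, 0, 0, 0, 0.3, -1]]])

```text
t: 3.4
tcp_pos: [0.4332, -0.117, 0.2553]
orientation: [-0.0, 0.998, 0.059, -0.0]
force: [0.6, 0.1, -0.0]
finger_gap: -0.0002
finger_force: 0.0
```

```bash
cat > goal.py <<'E'
import sys,numpy as np
from workcell import manip
from scipy.spatial.transform import Rotation as Ro
s=manip.sense();q=s['orientation'];M=Ro.from_quat([*q[1:],q[0]]).as_matrix()
g=np.array([float(a) for a in sys.argv[1:4]]);p=np.array(s['tcp_pos'])
print('t',s['t'],'tcp',p.round(4),'F',np.round(s['force'],2),'yaw',np.degrees(np.arctan2(M[1,0],M[0,0])).round(2),'down',M[:,2].round(4))
print('units',(M.T@(g-p)/.06).round(3))
E
python3 goal.py .478 .009 .11
```

```text
t 3.4 tcp [ 0.4332 -0.117   0.2553] F [ 0.57  0.06 -0.04] yaw 6.8 down [-0.  0. -1.]
units [ 0.989 -1.996  2.421]
```

>>> step_arm(steps=[[[0.25, -0.5, 0, 0, 0, 0, -1], [0.25, -0.5, 0, 0, 0, 0, -1], [0.25, -0.5, 0.2, 0, 0, 0, -1], [0.24, -0.5, 0.4, 0, 0, 0, -1], [0, 0, 0.5, 0, 0, 0, -1], [0, 0, 0.5, 0, 0, 0, -1], [0, 0, 0.4, 0, 0, 0, -1], [0, 0, 0.3, 0, 0, 0, -1]]])

```text
t: 4.4
tcp_pos: [0.4776, 0.0094, 0.1162]
orientation: [0.0, 0.998, 0.06, -0.0]
force: [-1.1, -0.2, 0.1]
finger_gap: 0.0002
finger_force: 0.0
```

```bash
python3 goal.py .478 .009 .09
python3 - <<'E'
from workcell import manip
import cv2,pickle
P={n:manip.camera(n) for n in('wrist','side')}
pickle.dump(P,open('p1.pkl','wb'))
w=P['wrist']['pixels'][:,:,::-1]
a=cv2.resize(P['side']['pixels'][130:270,240:380,::-1],(420,420),interpolation=cv2.INTER_CUBIC)
import numpy as np
im=np.hstack([cv2.resize(w,(380,285)),a[:285*420//420,:]]) if 0 else np.hstack([cv2.resize(w,(373,280)),cv2.resize(a,(280,280))])
cv2.imwrite('pics/m1.png',im)
E
```

```text
t 4.4 tcp [0.4776 0.0094 0.1162] F [-1.05 -0.21  0.08] yaw 6.86 down [-1.e-03 -1.e-04 -1.e+00]
units [0.006 0.007 0.437]
```

View pics/m1.png

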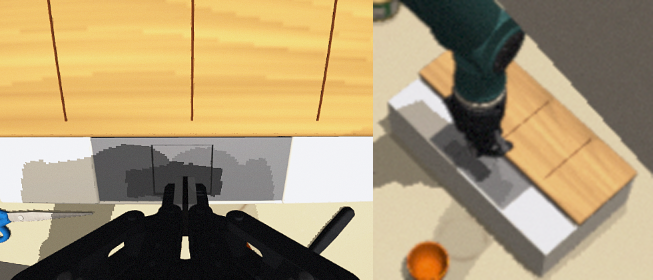

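The wrist view shows the button outline at columns 152–212 and the fingertips at about 185, so they are centred in y. The lid edge (row 136) is level, so the yaw is right. Next I press down.

>>> step_arm(steps=[[[0, 0, 0.1, 0, 0, 0, -1], [0, 0, 0.1, 0, 0, 0, -1], [0, 0, 0.1, 0, 0, 0, -1], [0, 0, 0.08, 0, 0, 0, -1], [0, 0, 0.04, 0, 0, 0, -1], [0, 0, 0.04, 0, 0, 0, -1], [0, 0, 0.03, 0, 0, 0, -1], [0, 0, 0, 0, 0, 0, -1]]])

```text
t: 5.5
tcp_pos: [0.4778, 0.0093, 0.0879]
orientation: [0.0, 0.998, 0.06, 0.0]
force: [-0.4, -0.3, -0.3]
finger_gap: 0.0002
finger_force: 0.0
```

Past the panel face height (0.090) with no force, so the fingers are in the button's recess. I keep pressing.

>>> step_arm(steps=[[[0, 0, 0.02, 0, 0, 0, -1], [0, 0, 0.02, 0, 0, 0, -1], [0, 0, 0.02, 0, 0, 0, -1], [0, 0, 0.02, 0, 0, 0, -1], [0, 0, 0.02, 0, 0, 0, -1], [0, 0, 0, 0, 0, 0, -1], [0, 0, 0, 0, 0, 0, -1], [0, 0, 0, 0, 0, 0, -1]]])

```text
t: 6.5
tcp_pos: [0.4778, 0.0093, 0.082]
orientation: [0.0, 0.998, 0.06, 0.0]
force: [-1.1, 0.7, 5.5]
finger_gap: -0.0001
finger_force: 2.8
```

>>> step_arm(steps=[[[0, 0, 0.01, 0, 0, 0, -1], [0, 0, 0.01, 0, 0, 0, -1], [0, 0, 0.01, 0, 0, 0, -1], [0, 0, 0.01, 0, 0, 0, -1], [0, 0, 0, 0, 0, 0, -1], [0, 0, 0, 0, 0, 0, -1], [0, 0, 0, 0, 0, 0, -1], [0, 0, 0, 0, 0, 0, -1]]])

```text
t: 7.5
tcp_pos: [0.4776, 0.0092, 0.0815]
orientation: [0.0, 0.998, 0.06, 0.0]
force: [-5.3, -0.5, 28.1]
finger_gap: -0.0001
finger_force: 14.1
```

Firm stop at 28 N, so the catch is fully in. Now I lift to lid-face height and push.

>>> step_arm(steps=[[[0, 0, -0.1, 0, 0, 0, -1], [0, 0, -0.1, 0, 0, 0, -1], [0, 0, -0.07, 0, 0, 0, -1], [0, 0.1, 0, 0, 0, 0, -1], [0, 0, 0, 0, 0, 0, -1], [0.1, 0, 0, 0, 0, 0, -1], [0.1, 0, 0, 0, 0, 0, -1], [0, 0, 0, 0, 0, 0, -1]]])

```text
t: 8.5
tcp_pos: [0.4915, 0.0051, 0.0957]
orientation: [-0.0, 0.998, 0.06, 0.001]
force: [-0.6, 1.4, -0.2]
finger_gap: -0.0002
finger_force: 0.0
```

>>> step_arm(steps=[[[0.1, 0, 0, 0, 0, 0, -1], [0.1, 0, 0, 0, 0, 0, -1], [0.15, 0, 0, 0, 0, 0, -1], [0.15, 0, 0, 0, 0, 0, -1], [0.15, 0, 0, 0, 0, 0, -1], [0.15, 0, 0, 0, 0, 0, -1], [0.15, 0, 0, 0, 0, 0, -1], [0.1, 0, 0, 0, 0, 0, -1]]])

```text
t: 9.5
tcp_pos: [0.5535, 0.0125, 0.0954]
orientation: [-0.0, 0.998, 0.06, -0.0]
force: [-2.5, 0.4, -1.5]
finger_gap: -0.0002
finger_force: 1.7
```

>>> step_arm(steps=[[[0.1, 0, 0, 0, 0, 0, -1], [0.1, 0, 0, 0, 0, 0, -1], [0.1, 0, 0, 0, 0, 0, -1], [0.08, 0, 0, 0, 0, 0, -1], [0.05, 0, 0, 0, 0, 0, -1], [0.03, 0, 0, 0, 0, 0, -1], [0, 0, 0, 0, 0, 0, -1], [0, 0, 0, 0, 0, 0, -1]]])

```text
t: 10.5
tcp_pos: [0.5809, 0.0156, 0.0959]
orientation: [-0.0, 0.998, 0.06, 0.001]
force: [-3.1, -0.1, -1.3]
finger_gap: -0.0001
finger_force: 1.0
```

>>> step_arm(steps=[[[0.02, 0, 0, 0, 0, 0, -1], [0.02, 0, 0, 0, 0, 0, -1], [0.02, 0, 0, 0, 0, 0, -1], [0.02, 0, 0, 0, 0, 0, -1], [0.02, 0, 0, 0, 0, 0, -1], [0, 0, 0, 0, 0, 0, -1], [0, 0, 0, 0, 0, 0, -1], [0, 0, 0, 0, 0, 0, -1]]])

```text
t: 11.5
tcp_pos: [0.5857, 0.0162, 0.0957]
orientation: [0.0, 0.998, 0.06, -0.001]
force: [-4.5, -0.0, 3.8]
finger_gap: -0.0001
finger_force: 2.5
```

>>> step_arm(steps=[[[0.02, 0, 0, 0, 0, 0, -1], [0.02, 0, 0, 0, 0, 0, -1], [0.02, 0, 0, 0, 0, 0, -1], [0, 0, 0, 0, 0, 0, -1], [0, 0, 0, 0, 0, 0, -1], [0, 0, 0, 0, 0, 0, -1], [0, 0, 0, 0, 0, 0, -1], [0, 0, 0, 0, 0, 0, -1]]])

```text
t: 12.5
tcp_pos: [0.5858, 0.0161, 0.0952]
orientation: [0.001, 0.998, 0.06, -0.004]
force: [-9.6, -0.1, 7.4]
finger_gap: 0.0001
finger_force: 4.8
```

>>> step_arm(steps=[[[0.02, 0, 0, 0, 0, 0, -1], [0.02, 0, 0, 0, 0, 0, -1], [0, 0, 0, 0, 0, 0, -1], [0, 0, 0, 0, 0, 0, -1], [0, 0, 0, 0, 0, 0, -1], [0, 0, 0, 0, 0, 0, -1], [0, 0, 0, 0, 0, 0, -1], [0, 0, 0, 0, 0, 0, -1]]])

```text
t: 13.5
tcp_pos: [0.5858, 0.0161, 0.0949]
orientation: [0.001, 0.998, 0.06, -0.007]
force: [-13.1, -0.7, 9.0]
finger_gap: 0.0005
finger_force: 6.4
```

The lid is at its stop: the force rises with no further motion. Now I back off, then lift.

>>> step_arm(steps=[[[-0.1, 0, 0, 0, 0, 0, -1], [-0.2, 0, 0, 0, 0, 0, -1], [-0.3, 0, 0, 0, 0, 0, -1], [0, 0, -0.2, 0, 0, 0, -1], [0, 0, -0.5, 0, 0, 0, -1], [0, 0, -0.5, 0, 0, 0, -1], [0, 0, -0.5, 0, 0, 0, -1], [0, 0, -0.3, 0, 0, 0, -1]]])

```text
t: 14.5
tcp_pos: [0.5596, 0.0131, 0.219]
orientation: [-0.0, 0.998, 0.06, 0.004]
force: [-0.1, 0.4, -0.3]
finger_gap: 0.0
finger_force: 0.0
```

>>> step_arm(steps=[[[-0.2, 0.3, -0.1, 0, 0, 0, -1], [-0.2, 0.5, 0, 0, 0, 0, -1], [-0.2, 0.5, 0, 0, 0, 0, -1], [-0.2, 0.5, 0, 0, 0, 0, -1], [-0.2, 0.5, 0, 0, 0, 0, -1], [-0.1, 0.3, 0, 0, 0, 0, -1], [0, 0, 0, 0, 0, 0, -1], [0, 0, 0, 0, 0, 0, -1]]])

```text
t: 15.5
tcp_pos: [0.5097, -0.1497, 0.2216]
orientation: [-0.0, 0.998, 0.06, 0.0]
force: [-0.0, 0.6, -0.2]
finger_gap: -0.0003
finger_force: 0.0
```

```bash
python3 goal.py .478 .009 .2
python3 - <<'E'
from workcell import manip
import cv2
from h import ray
c=manip.camera('side')
cv2.imwrite('pics/e.png',cv2.resize(c['pixels'][100:300,200:430,::-1],(690,600),interpolation=cv2.INTER_CUBIC))
E
```

```text
t 15.5 tcp [ 0.5097 -0.1497  0.2216] F [-0.03  0.56 -0.24] yaw 6.91 down [ 2.e-04  4.e-04 -1.e+00]
units [-0.207 -2.689  0.362]
```

View pics/e.png

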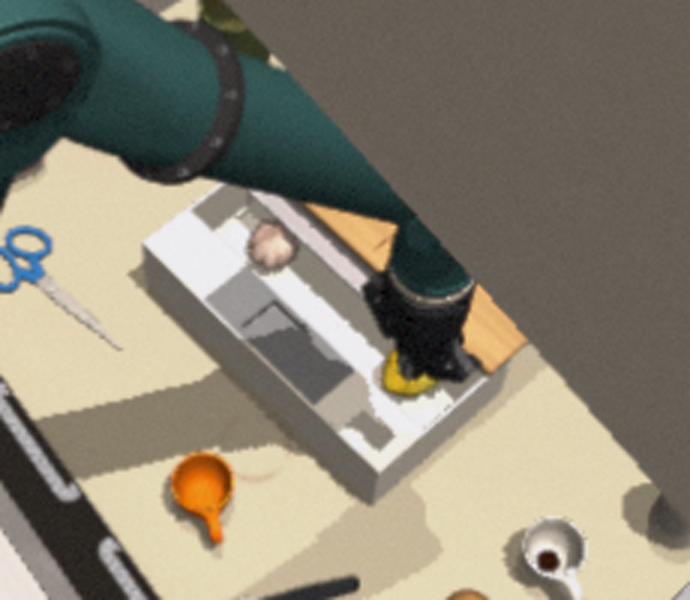

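The end view shows the lid pushed back (front corner near crop (488,372)), the button sunk, and the garlic and lemon in place. The hand is clear with no force on it.

```bash
python3 -c "
from workcell import manip
print(manip.close_job())"
```

```text
the job is handed in; nothing more can be done
None
```

The catch was pressed to its firm stop, the lid was pushed back until it hit its stop, the hand was clear of everything, and the job was handed in at about 15.5 s with no verdict returned.

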